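# Close the row of flip lids on the curved cooling rack in one stroke

### The arm

A 6-joint arm with a two-finger parallel gripper is mounted at the origin on the work surface. World frame = base frame: x ahead of the robot, y to its left, z up, the work surface at z = 0. Lengths are in mm, angles in degrees, forces in N, time in s.
With the tool pointing down it reaches from about 350 to 850 mm from the base axis. Payload 8.1 kg.
Tool frame: the origin (TCP) lies midway between the tips of the shut fingers; the grasp point (between the pads) lies 19 mm behind it; z points along the fingers, y is the line along which they close (so a half turn about z gives the same grasp; the last joint's range is limited). The gripper opens to 85 mm and grips with 20 to 120 N. Pads are 22 mm wide; open, the fingers measure 114 mm over their backs; the gripper's body (76 mm by 85 mm) begins 54 mm behind the grasp point. The pads swing forward as they close: fully open they stand 13 mm farther back than shut.
Start: joints at [69.42, 7.471, 85.268, -0, 87.261, -4.893], TCP at [162.213, 577.661, 231.292] pointing down, gripper open.
Joint ranges: [-169.43, 169.43], [-51.17, 129.36], [1.28, 143.12], [-76.62, 256.62], [0, 156.53], [-152.29, 152.29]. Speed limits (degrees/s): [136.94, 136.94, 159.86, 180, 180, 180].

### API

Orientations are given as [roll, pitch, yaw] about the fixed x, y, z axes, in that order (R = Rz(yaw) Ry(pitch) Rx(roll)).
In Python, from bench import r gives the robot as it stands. The module is installed in compiled form; this text tells all that it offers.
- The arm moves only by the tool jog_arm, never from a script. Its argument "rows" is a list of rows, each a list of 2 entries, a list of its own where there are three numbers: the shift along the tool's x, y, z in mm, then the turn, a rotation vector about the tool's x, y, z in rad. A call has 1 to 10 rows; each row is the pose to reach, as a shift and turn from the pose commanded when the call began, along the tool's axes at that moment; what a row does not reach only later rows make up. A row lasts 1/10 s, in which the tool goes at most 50 mm and 8.59 degrees, less where a joint would pass 70% of its speed; a pose out of reach is approached as far as the arm can. A call with a gripper value outside its range is refused whole. "grip" is the finger opening in mm, from 0 to 85.4, set as the call begins (left out, the last holds). The fingers move at their own pace and stop on an object; "force" is the grip in N (left out, the last holds). Time passes only in rows, so rows that repeat a pose let the fingers close. It gives the time, the measured TCP pose, the force, the opening and the grip force at its end, in the units of the state.
- r.sense(): the state, without advancing time (a new reading comes with each control period).
- r.snapshot(name): name is "scene" or "top" or "wrist"; returns (picture, depth): 384x512x3 uint8, blue, green, red; 384x512 float32, mm along the optical axis (not along the pixel's ray), 0 where there is no reading.
- r.camera_params(name): a dict with "fx", "fy", "cx", "cy" (pixels), "pose" (4x4, takes a point from camera to world coordinates); the wrist camera has in their place "tool_from_camera" (4x4, takes a point from camera to tool coordinates, whose origin is the TCP and whose axes are the flange's). Camera axes: x right, y down, z forward; pixel columns grow to the right and rows downward; lengths in mm; the calibration is good to about 2 mm. A picture is of the moment at which its call begins: read the wrist's pose just before it. camera_params takes no time and is no camera call.
- r.hand_in(): hands the job in; it is judged then, once.
The state is a dict: "time": time; "joint_pos": joint angles; "qd": joint speeds; "joint_efforts": joint torques, N m; "tool_pos": TCP position; "tcp_rot": TCP orientation; "ft_force": force on the tool from outside, world axes, zero at the start; "wrist_torque": the same for the moment, N m; "finger_gap": finger opening in mm; "grip_force": force on a finger pad.
Only numpy, scipy, OpenCV 4.12 (cv2) and the standard library are available. Lean on these libraries where they do the work, as an engineer would, in place of code of your own. Each camera call takes 0.05 s, during which the arm holds its last target. There are 200 camera calls.

### The job

The five orange flip lids on the curved cooling rack stand open. Run your fingertips along the row just above the wells, starting from the rack's green end, so that the lids fold down one after the other, until all five lie fully shut. No grip is needed: touch lightly, do not lift, tip or shift the rack, and leave the vials, dish, bottle, jar and tip box where they are.

Things in the scene. Friction and masses are not known exactly. Their poses are not given: they have to be found in the camera images.
- rack: Curved cooling rack, bare aluminium with a blue band, 2 kg, loose on rubber feet, 50 mm tall, 56 mm wide. Five wells on an arc of radius 215 mm, 52 mm (0.24 rad) apart. Origin: under its middle, on the table; z up. The row runs from the green end block (-y end, first; 16 mm long) to the white one (+y end, last; 10 mm); both ends bend towards -x. End blocks are level with the top.
- well0 (a point): Centre of the first (next to the green end) well's mouth, in the rack's top face, 50 mm above the table. Its lid is hinged 21 mm before this point along the row (on the green-end side), 2 mm above the top face.
- well1 (a point): Centre of the second well's mouth, in the rack's top face, 50 mm above the table. Its lid is hinged 21 mm before this point along the row (on the green-end side), 2 mm above the top face.
- well2 (a point): Centre of the third (middle) well's mouth, in the rack's top face, 50 mm above the table. Its lid is hinged 21 mm before this point along the row (on the green-end side), 2 mm above the top face.
- well3 (a point): Centre of the fourth well's mouth, in the rack's top face, 50 mm above the table. Its lid is hinged 21 mm before this point along the row (on the green-end side), 2 mm above the top face.
- well4 (a point): Centre of the fifth (last) well's mouth, in the rack's top face, 50 mm above the table. Its lid is hinged 21 mm before this point along the row (on the green-end side), 2 mm above the top face.
- lid0 (a joint): Orange flip lid of the first (next to the green end) well, 42 mm long along the row, 34 mm wide, 3 mm thick. 0 = shut, flat, its upper face 4 mm above the rack's top; 1.57 = upright, up to 1.75 = leaning back to the green end (rad). It folds forward, away from the green end. Slightly stiff hinge (about 0.25 N at the free edge): it stays where it is left.
- lid1 (a joint): Orange flip lid of the second well, 42 mm long along the row, 34 mm wide, 3 mm thick. 0 = shut, flat, its upper face 4 mm above the rack's top; 1.57 = upright, up to 1.75 = leaning back to the green end (rad). It folds forward, away from the green end. Slightly stiff hinge (about 0.25 N at the free edge): it stays where it is left.
- lid2 (a joint): Orange flip lid of the third (middle) well, 42 mm long along the row, 34 mm wide, 3 mm thick. 0 = shut, flat, its upper face 4 mm above the rack's top; 1.57 = upright, up to 1.75 = leaning back to the green end (rad). It folds forward, away from the green end. Slightly stiff hinge (about 0.25 N at the free edge): it stays where it is left.
- lid3 (a joint): Orange flip lid of the fourth well, 42 mm long along the row, 34 mm wide, 3 mm thick. 0 = shut, flat, its upper face 4 mm above the rack's top; 1.57 = upright, up to 1.75 = leaning back to the green end (rad). It folds forward, away from the green end. Slightly stiff hinge (about 0.25 N at the free edge): it stays where it is left.
- lid4 (a joint): Orange flip lid of the fifth (last) well, 42 mm long along the row, 34 mm wide, 3 mm thick. 0 = shut, flat, its upper face 4 mm above the rack's top; 1.57 = upright, up to 1.75 = leaning back to the green end (rad). It folds forward, away from the green end. Slightly stiff hinge (about 0.25 N at the free edge): it stays where it is left.
- vial_green: Glass vial with a green cap, 27 mm across, 61 mm tall, on the table beside the rack (the three vials swap places); loose, to be left alone. Origin: centre of its underside.
- vial_red: The same vial with a red cap, beside the rack; loose, to be left alone. Origin: centre of its underside.
- vial_blue: The same vial with a blue cap, beside the rack; loose, to be left alone. Origin: centre of its underside.
- dish: Flat closed culture dish, clear with red inside, 91 mm across, 15 mm tall; loose, to be left alone. Origin: centre of its underside.
- reagent: Amber bottle, 60 mm across, 130 mm tall; loose, to be left alone. Origin: centre of its underside.
- pot: White jar with a blue lid, 56 mm across, 70 mm tall; loose, to be left alone. Origin: centre of its underside.
- tipbox: Blue pipette-tip box with a clear cover, 80 x 120 x 67 mm; loose, to be left alone. Origin: centre of its underside.

How it is judged (in metres and radians):
On the way, in this order (a step that is already met when the one before it is completed fails the run):
1. the first (next to the green end) lid is folded over (below 0.6 rad) (value of joint lid0 below 0.6 rad).
2. the second lid is folded over (below 0.6 rad) (value of joint lid1 below 0.6 rad).
3. the third (middle) lid is folded over (below 0.6 rad) (value of joint lid2 below 0.6 rad).
4. the fourth lid is folded over (below 0.6 rad) (value of joint lid3 below 0.6 rad).
5. the fifth (last) lid is folded over (below 0.6 rad) (value of joint lid4 below 0.6 rad).
At the end, for the whole second after the job is handed in: All five lids are shut to within 0.15 rad (free edge within about 6 mm of flat), having been folded over in order from the green end; the rack stands level on the table, at rest, within 25 mm of where it began, and every bystander is within 20 mm of its place (value of joint each of lid0, lid1, lid2, lid3, lid4 below 0.15 rad and distance of rack from where it was at the start of the episode below 0.025 m and height (world z) of rack below 0.008 m and angle between rack's own z axis and vertical below 0.08 rad and linear speed of rack below 0.01 m/s and distance of each of vial_green, vial_red, vial_blue, dish, reagent, pot, tipbox from where it was at the start of the episode below 0.02 m); the robot touches nothing.
It fails at once if the rack is lifted, tipped or shifted (8 mm up, 0.15 rad, 25 mm) (height (world z) of rack above 0.008 m or angle between rack's own z axis and vertical above 0.15 rad or distance of rack from where it was at the start of the episode above 0.025 m).
It fails at once if the rack or its lids are pressed harder than 40 N (contact force between any of the arm, the fingers and rack above 40 N).
It fails at once if a bystander is moved by more than 20 mm or knocked over (distance of any of vial_green, vial_red, vial_blue, dish, reagent, pot, tipbox from where it was at the start of the episode above 0.02 m or angle between any of vial_green, vial_red, vial_blue, dish, reagent, pot, tipbox's own z axis and vertical above 0.4 rad).
It also fails if it takes over 38 s, if anything falls off the work surface, if the arm or the gripper's body presses on something with over 40 N, if the wrist force passes 120 N, or if a joint passes its speed limit or range.

## Working session

There is one attempt and no reset: what is moved stays moved. The work goes in short steps, Python scripts to look and compute and a tool call to move; the robot and the scene stay as the last step left them, time stands still between calls to the robot, and variables do not carry over. Pictures are saved under pics/ and viewed, at most 10 in all, crops included, and the job is handed in when it is done.

Besides the shell and the picture viewer there is one more tool, called by a JSON object that holds its "method" and its "body", one argument or row to a line. jog_arm: Moves the arm, as the interface text tells. Its arguments: {"type":"object","properties":{"rows":{"type":"array"},"grip":{"type":"number"},"force":{"type":"number"}},"required":["rows"]}

```bash
mkdir -p pics
python3 - <<'E'
from bench import r
import cv2,numpy as np
s=r.sense();print(s['time'],s['tool_pos'],s['tcp_rot'],s['finger_gap'])
for n in('top','scene'):
    im,d=r.snapshot(n);cv2.imwrite(f'pics/{n}.png',im);np.savez(f'{n}.npz',im=im,d=d,**r.camera_params(n))
    p=r.camera_params(n);print(p)
t=cv2.imread('pics/top.png')
E
```

```text
0.0 [162.0155187  577.13589432 230.24807176] [-1.79894815e+02 -8.83610441e-03  1.64311035e+02] 85.61689075762773
{'fx': 441.9748155141106, 'fy': 441.9748155141106, 'cx': 253.0479014548087, 'cy': 195.26298946637044, 'pose': array([[ 2.41922486e-02, -9.83379434e-01,  1.79943388e-01,
         3.09537837e+02],
       [-9.99411627e-01, -2.81676617e-02, -1.95699585e-02,
         9.21609294e+00],
       [ 2.43132792e-02, -1.79364073e-01, -9.83482279e-01,
         1.45856472e+03],
       [ 0.00000000e+00,  0.00000000e+00,  0.00000000e+00,
         1.00000000e+00]])}
{'fx': 354.9718877894072, 'fy': 354.9718877894072, 'cx': 254.9778680504068, 'cy': 190.9381088200146, 'pose': array([[ 3.80285003e-01,  5.98451971e-01, -7.05151441e-01,
         1.18182342e+03],
       [ 9.24735606e-01, -2.33068305e-01,  3.00904011e-01,
        -2.53811721e+02],
       [ 1.57281472e-02, -7.66507928e-01, -6.42042227e-01,
         6.38592571e+02],
       [ 0.00000000e+00,  0.00000000e+00,  0.00000000e+00,
         1.00000000e+00]])}
```

View pics/top.png

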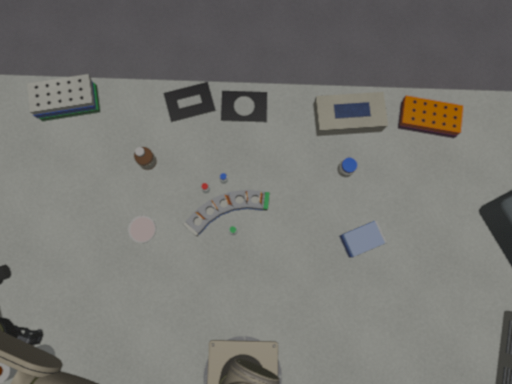

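View pics/scene.png

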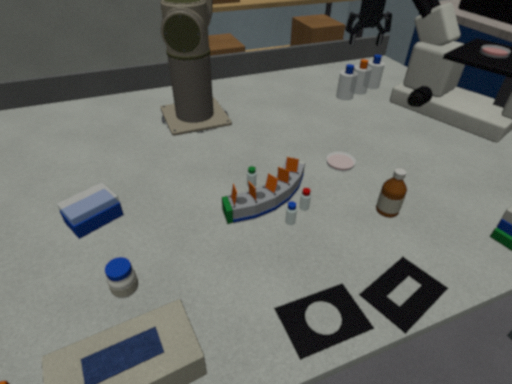

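Top view: the rack runs from the green end at about (266,200) to the white end at about (194,226). The red vial is near (205,187), the blue near (223,177) and the green near (233,230). I'll enlarge it next.

```bash
cat > h.py <<'E'
import numpy as np
def deproj(p,u,v,z):
    "world points at pixels u,v on plane height z"
    P=p['pose'];u=np.asarray(u,float);v=np.asarray(v,float)
    d=np.stack([(u-p['cx'])/p['fx'],(v-p['cy'])/p['fy'],np.ones_like(u)],-1)@P[:3,:3].T
    return P[:3,3]+d*((z-P[2,3])/d[...,2])[...,None]
def cloud(p,d):
    v,u=np.indices(d.shape);c=np.stack([(u-p['cx'])/p['fx']*d,(v-p['cy'])/p['fy']*d,d],-1)
    return c@p['pose'][:3,:3].T+p['pose'][:3,3]
E
python3 - <<'E'
import numpy as np,cv2
from h import *
z=np.load('top.npz');im=z['im'];c=cloud(z,z['d'])
x0,y0,x1,y1=180,165,280,240
cv2.imwrite('pics/crop.png',cv2.resize(im[y0:y1,x0:x1],None,fx=8,fy=8,interpolation=cv2.INTER_CUBIC))
s=c[y0:y1,x0:x1].reshape(-1,3)
print(np.histogram(s[:,2],bins=range(-10,110,5)))
E
```

```text
(array([ 207, 2196, 2695,  452,   57,  118,  158,   48,   33,   36,   73,
        470,  561,  110,   82,   21,   11,   16,   35,   41,   29,   21,
          2]), array([-10,  -5,   0,   5,  10,  15,  20,  25,  30,  35,  40,  45,  50,
        55,  60,  65,  70,  75,  80,  85,  90,  95, 100, 105]))
```

View pics/crop.png

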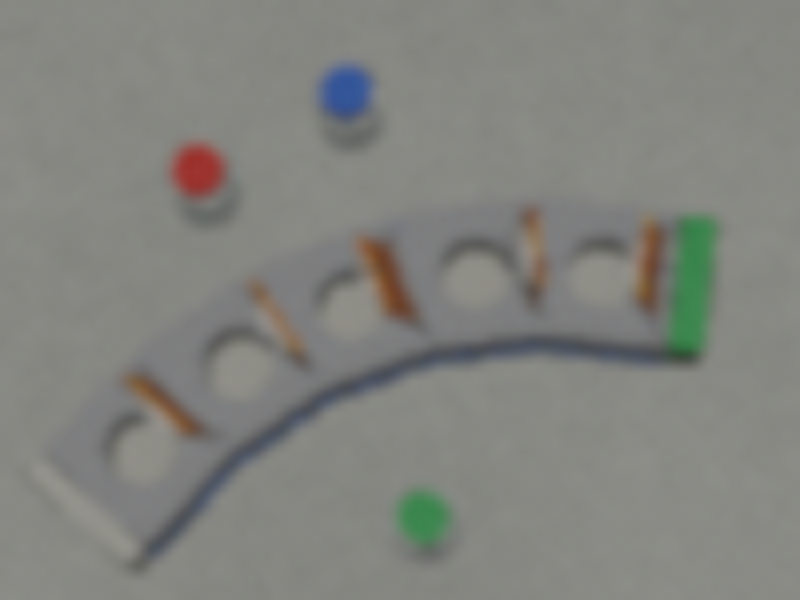

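The enlarged crop shows the well mouths at crop pixels of about (601,268), (476,270), (354,300), (238,362) and (142,450). The green end's top spans (680,218)–(715,218) to (670,350)–(703,350). All five lids stand upright.

```bash
cat >> h.py <<'E'
def arcpts(q,s):
    "q = centre x,y and angle of well2 ; s arc angle offset (rad) from well2 toward white"
    a=q[2]+np.asarray(s,float);return np.stack([q[0]+215*np.cos(a),q[1]+215*np.sin(a)],-1)
E
python3 - <<'E'
import numpy as np
from scipy.optimize import least_squares
from h import *
z=np.load('top.npz')
X=np.array([[601,268],[476,270],[354,300],[238,362],[142,450]],float);X=(X+.5)/8-.5+[180,165]
w=deproj(z,X[:,0],X[:,1],50)[:,:2];print(w.round(1),np.linalg.norm(np.diff(w,axis=0),axis=1))
s=.24*np.arange(-2,3)
best=min((least_squares(lambda q:(arcpts(q,s)-w).ravel(),[w[2,0]-215*np.cos(a),w[2,1]-215*np.sin(a),a]) for a in(0,.5,1)),key=lambda f:f.cost)
print(best.x,np.degrees(best.x[2]),best.fun.round(1));np.save('q.npy',best.x)
# grey top area and vials
for n,p,h in(('red',(198,170),61),('blue',(347,92),61),('green',(424,517),61),('gtop',(692,284),50),('wtop',(90,508),50)):
    p=(np.array(p)+.5)/8-.5+[180,165];g=deproj(z,p[0],p[1],h)[:2]
    print(n,g.round(1),'r,ang',np.hypot(*(g-best.x[:2])).round(1),np.arctan2(*(g-best.x[:2])[::-1])-best.x[2])
E
```

```text
[[558.2 -24.3]
 [555.9  26.2]
 [542.3  75. ]
 [515.7 120.6]
 [479.2 157.3]] [50.56053819 50.66953782 52.76498363 51.86310189]
[344.06815111  -9.49329713   0.40776724] 23.363342131238184 [ 0.3 -0.7  0.1  0.2 -0.8  0.8 -0.2 -0.3  0.6 -0.1]
red [591.7 139. ] r,ang 288.7 0.13250952622493506
blue [625.6  80.3] r,ang 295.5 -0.0988628763505825
green [454.2  43.6] r,ang 122.3 0.041738476237585864
gtop [552.7 -61.3] r,ang 214.9 -0.6512360200034681
wtop [455.4 176.9] r,ang 217.1 0.6246871335607332
```

{"method": "jog_arm", "body": {
  "rows": [
    [[-548, -537, 60], [0, 0, 1.669]],
    [[-548, -537, 60], [0, 0, 1.669]],
    [[-548, -537, 60], [0, 0, 1.669]],
    [[-548, -537, 60], [0, 0, 1.669]],
    [[-548, -537, 60], [0, 0, 1.669]],
    [[-548, -537, 60], [0, 0, 1.669]],
    [[-548, -537, 60], [0, 0, 1.669]],
    [[-548, -537, 60], [0, 0, 1.669]],
    [[-548, -537, 60], [0, 0, 1.669]],
    [[-548, -537, 60], [0, 0, 1.669]]
  ],
  "grip": 0
}}

```text
time: 1.1
tool_pos: [411.0, 143.5, 192.1]
tcp_rot: [180.0, -0.0, 78.0]
ft_force: [1.0, 0.7, 0.3]
finger_gap: 0.0
grip_force: 0.0
```

{"method": "jog_arm", "body": {
  "rows": [
    [[-198, 178, 21], [0, 0, 0.16]],
    [[-198, 178, 21], [0, 0, 0.16]],
    [[-198, 178, 21], [0, 0, 0.16]],
    [[-198, 178, 21], [0, 0, 0.16]],
    [[-198, 178, 21], [0, 0, 0.16]],
    [[-198, 178, 21], [0, 0, 0.16]],
    [[-198, 178, 21], [0, 0, 0.16]],
    [[-198, 178, 21], [0, 0, 0.16]],
    [[-198, 178, 21], [0, 0, 0.16]]
  ]
}}

```text
time: 2.0
tool_pos: [544.5, -83.0, 171.2]
tcp_rot: [-180.0, -0.0, 69.3]
ft_force: [-0.1, 0.3, -0.1]
finger_gap: 0.0
grip_force: 0.0
```

Run:
```python
from bench import r
import cv2,numpy as np
s=r.sense();print(s['time'],s['tool_pos'],s['tcp_rot'])
im,d=r.snapshot('wrist');p=r.camera_params('wrist');cv2.imwrite('pics/w1.png',im)
np.savez('w1.npz',im=im,d=d,pos=s['tool_pos'],rot=s['tcp_rot'],**p);print(p['tool_from_camera'].round(2))
```

```text
2.0 [544.53306011 -82.98651909 171.20830348] [-1.79959390e+02 -1.64143443e-02  6.92705322e+01]
[[  -0.     -0.95   -0.31   80.55]
 [   1.     -0.      0.     -0.73]
 [  -0.     -0.31    0.95 -142.95]
 [   0.      0.      0.      1.  ]]
```

View pics/w1.png

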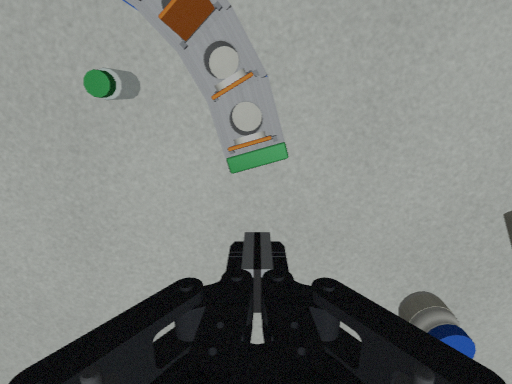

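The wrist view shows the green end block centred at about (257,157), the well0 mouth at about (247,117) and the well1 mouth at about (224,63). The shut fingertips are at about (257,236).

Run:
```python
import numpy as np
from scipy.spatial.transform import Rotation as R
from h import *
z=dict(np.load('w1.npz'));T=np.eye(4);T[:3,:3]=R.from_euler('xyz',z['rot'],degrees=True).as_matrix();T[:3,3]=z['pos']
z['pose']=T@z['tool_from_camera'];q=np.load('q.npy');c=cloud(z,z['d'])
for n,(u,v) in dict(g=(257,157),w0=(247,117),w1=(224,63)).items():
    g=deproj(z,u,v,50)[:2];e=g-q[:2];print(n,g.round(1),'r',np.hypot(*e).round(1),'arc mm from well2',((np.arctan2(e[1],e[0])-q[2])*215).round(1),'z',c[v,u,2].round(1))
print('top z',[c[v,u,2].round(1) for u,v in((268,128),(235,140),(250,80),(262,155),(245,160))],'table',np.median(c[150:200,320:400,2]).round(1))
# waypoints for sweep: in tool frame from current commanded pose (544.5,-83..)
```

```text
g [552.3 -60.6] r 214.5 arc mm from well2 -139.4 z 50.1
w0 [556.8 -24.3] r 213.2 arc mm from well2 -102.6 z 21.1
w1 [554.8  23. ] r 213.2 arc mm from well2 -54.8 z 19.4
top z [np.float64(49.7), np.float64(80.6), np.float64(49.9), np.float64(51.2), np.float64(50.1)] table 0.4
```

{"method": "jog_arm", "body": {
  "rows": [
    [[0, 0, 30], [0, 0, 0]],
    [[0, 0, 60], [0, 0, 0]],
    [[0, 0, 90], [0, 0, 0]],
    [[0, 0, 106], [0, 0, 0]],
    [[0, 0, 114], [0, 0, 0]],
    [[0, 0, 114], [0, 0, 0]],
    [[0, 0, 114], [0, 0, 0]]
  ]
}}

```text
time: 2.75
tool_pos: [545.8, -84.0, 58.6]
tcp_rot: [179.9, -0.0, 69.2]
ft_force: [-0.2, -0.7, 0.8]
finger_gap: 0.1
grip_force: 0.0
```

```bash
cat >> h.py <<'E'
def plan(q,pos,yaw,arcmm,z=57.0):
    "rows from commanded pose to arc positions (mm from well2), tool x along the row"
    y=np.radians(yaw)
    for a in arcmm:
        p=arcpts(q,a/215)-pos[:2];t=q[2]+a/215+np.pi/2
        print([[round(p[0]*np.cos(y)+p[1]*np.sin(y),1),round(p[0]*np.sin(y)-p[1]*np.cos(y),1),round(pos[2]-z,1)],[0,0,round(y-t,3)]])
E
python3 - <<'E'
from bench import r
from h import *
s=r.sense();print(s['time'],s['tool_pos'],s['tcp_rot'],s['ft_force'])
plan(np.load('q.npy'),s['tool_pos'],s['tcp_rot'][2],np.linspace(-155,-101,10))
E
```

```text
2.75 [545.79208315 -84.02653655  58.55378312] [ 1.79907678e+02 -1.23694704e-02  6.92416711e+01] [-0.20228432 -0.68377615  0.8331837 ]
[[np.float64(8.8), np.float64(-0.3), np.float64(1.6)], [0, 0, np.float64(-0.049)]]
[[np.float64(14.7), np.float64(-0.7), np.float64(1.6)], [0, 0, np.float64(-0.077)]]
[[np.float64(20.7), np.float64(-1.2), np.float64(1.6)], [0, 0, np.float64(-0.105)]]
[[np.float64(26.7), np.float64(-1.9), np.float64(1.6)], [0, 0, np.float64(-0.133)]]
[[np.float64(32.6), np.float64(-2.8), np.float64(1.6)], [0, 0, np.float64(-0.161)]]
[[np.float64(38.5), np.float64(-3.9), np.float64(1.6)], [0, 0, np.float64(-0.189)]]
[[np.float64(44.4), np.float64(-5.1), np.float64(1.6)], [0, 0, np.float64(-0.217)]]
[[np.float64(50.2), np.float64(-6.4), np.float64(1.6)], [0, 0, np.float64(-0.244)]]
[[np.float64(56.0), np.float64(-8.0), np.float64(1.6)], [0, 0, np.float64(-0.272)]]
[[np.float64(61.8), np.float64(-9.7), np.float64(1.6)], [0, 0, np.float64(-0.3)]]
```

{"method": "jog_arm", "body": {
  "rows": [
    [[9, 0, 0], [0, 0, -0.05]],
    [[15, -1, 0], [0, 0, -0.077]],
    [[21, -1, 0], [0, 0, -0.105]],
    [[27, -2, 0], [0, 0, -0.133]],
    [[33, -3, 0], [0, 0, -0.161]],
    [[38.5, -4, 0], [0, 0, -0.189]],
    [[44.5, -5, 0], [0, 0, -0.217]],
    [[50, -6.5, 0], [0, 0, -0.244]],
    [[56, -8, 0], [0, 0, -0.272]],
    [[62, -10, 0], [0, 0, -0.3]]
  ]
}}

```text
time: 3.75
tool_pos: [557.8, -22.2, 57.3]
tcp_rot: [-180.0, -0.0, 86.5]
ft_force: [-0.8, -0.5, 0.5]
finger_gap: -0.3
grip_force: 0.1
```

Run:
```python
from bench import r
from h import *
import cv2
s=r.sense();print(s['time'],s['tool_pos'],s['tcp_rot'],s['ft_force'])
plan(np.load('q.npy'),s['tool_pos'],s['tcp_rot'][2],np.linspace(-96,-42,10))
im,d=r.snapshot('scene');cv2.imwrite('pics/s1.png',cv2.resize(im[120:240,180:340],None,fx=4,fy=4,interpolation=cv2.INTER_CUBIC))
```

```text
3.75 [557.76613608 -22.23702376  57.27219273] [-1.79995166e+02 -4.48532896e-03  8.65236904e+01] [-0.81448311 -0.49987013  0.45289155]
[[np.float64(4.5), np.float64(0.9), np.float64(0.3)], [0, 0, np.float64(-0.022)]]
[[np.float64(10.5), np.float64(0.7), np.float64(0.3)], [0, 0, np.float64(-0.05)]]
[[np.float64(16.5), np.float64(0.3), np.float64(0.3)], [0, 0, np.float64(-0.078)]]
[[np.float64(22.4), np.float64(-0.3), np.float64(0.3)], [0, 0, np.float64(-0.106)]]
[[np.float64(28.4), np.float64(-1.0), np.float64(0.3)], [0, 0, np.float64(-0.134)]]
[[np.float64(34.3), np.float64(-1.9), np.float64(0.3)], [0, 0, np.float64(-0.161)]]
[[np.float64(40.2), np.float64(-2.9), np.float64(0.3)], [0, 0, np.float64(-0.189)]]
[[np.float64(46.1), np.float64(-4.1), np.float64(0.3)], [0, 0, np.float64(-0.217)]]
[[np.float64(52.0), np.float64(-5.5), np.float64(0.3)], [0, 0, np.float64(-0.245)]]
[[np.float64(57.8), np.float64(-7.0), np.float64(0.3)], [0, 0, np.float64(-0.273)]]
```

View pics/s1.png

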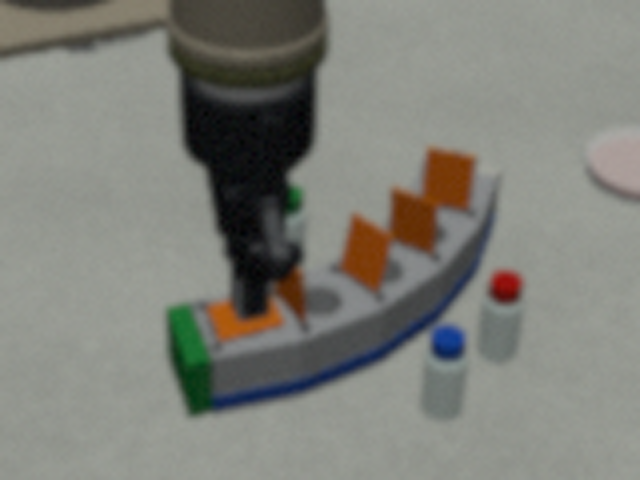

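Lid0 is folded under the fingertips at crop pixel (245,320). Lids 1–4 are still upright and the force is near zero, so I'm continuing the sweep.

{"method": "jog_arm", "body": {
  "rows": [
    [[4.5, 1, 0], [0, 0, -0.022]],
    [[10.5, 0.5, 0], [0, 0, -0.05]],
    [[16.5, 0, 0], [0, 0, -0.078]],
    [[22.5, -0.5, 0], [0, 0, -0.106]],
    [[28.5, -1, 0], [0, 0, -0.134]],
    [[34.5, -2, 0], [0, 0, -0.161]],
    [[40, -3, 0], [0, 0, -0.189]],
    [[46, -4, 0], [0, 0, -0.217]],
    [[52, -5.5, 0], [0, 0, -0.245]],
    [[58, -7, 0], [0, 0, -0.273]]
  ]
}}

```text
time: 4.8
tool_pos: [554.3, 36.1, 57.3]
tcp_rot: [-180.0, -0.0, 102.2]
ft_force: [0.5, 0.0, 0.0]
finger_gap: -0.5
grip_force: 0.1
```

Run:
```python
from bench import r
from h import *
s=r.sense();print(s['time'],s['tool_pos'],s['tcp_rot'],s['ft_force'])
plan(np.load('q.npy'),s['tool_pos'],s['tcp_rot'][2],np.linspace(-37,17,10))
```

```text
4.8 [554.25410593  36.10666242  57.27158413] [-1.79994080e+02 -5.39316734e-03  1.02169012e+02] [0.54709568 0.04679549 0.02666119]
[[np.float64(4.7), np.float64(-0.1), np.float64(0.3)], [0, 0, np.float64(-0.023)]]
[[np.float64(10.7), np.float64(-0.4), np.float64(0.3)], [0, 0, np.float64(-0.051)]]
[[np.float64(16.7), np.float64(-0.7), np.float64(0.3)], [0, 0, np.float64(-0.079)]]
[[np.float64(22.7), np.float64(-1.3), np.float64(0.3)], [0, 0, np.float64(-0.107)]]
[[np.float64(28.6), np.float64(-2.0), np.float64(0.3)], [0, 0, np.float64(-0.135)]]
[[np.float64(34.6), np.float64(-2.9), np.float64(0.3)], [0, 0, np.float64(-0.163)]]
[[np.float64(40.5), np.float64(-4.0), np.float64(0.3)], [0, 0, np.float64(-0.191)]]
[[np.float64(46.4), np.float64(-5.2), np.float64(0.3)], [0, 0, np.float64(-0.219)]]
[[np.float64(52.2), np.float64(-6.6), np.float64(0.3)], [0, 0, np.float64(-0.247)]]
[[np.float64(58.0), np.float64(-8.1), np.float64(0.3)], [0, 0, np.float64(-0.274)]]
```

{"method": "jog_arm", "body": {
  "rows": [
    [[4.5, 0, 0], [0, 0, -0.023]],
    [[10.5, -0.5, 0], [0, 0, -0.051]],
    [[16.5, -1, 0], [0, 0, -0.079]],
    [[22.5, -1.5, 0], [0, 0, -0.107]],
    [[28.5, -2, 0], [0, 0, -0.135]],
    [[34.5, -3, 0], [0, 0, -0.163]],
    [[40.5, -4, 0], [0, 0, -0.191]],
    [[46.5, -5, 0], [0, 0, -0.219]],
    [[52, -6.5, 0], [0, 0, -0.247]],
    [[58, -8, 0], [0, 0, -0.274]]
  ]
}}

```text
time: 5.8
tool_pos: [534.2, 91.0, 57.3]
tcp_rot: [-180.0, -0.0, 117.9]
ft_force: [-0.4, 0.2, 1.5]
finger_gap: 0.0
grip_force: 0.1
```

Run:
```python
from bench import r
from h import *
s=r.sense();print(s['time'],s['tool_pos'],s['tcp_rot'],s['ft_force'])
plan(np.load('q.npy'),s['tool_pos'],s['tcp_rot'][2],np.linspace(22,76,10))
```

```text
5.8 [534.24397091  91.02372229  57.30128566] [-1.79996844e+02 -1.10619443e-03  1.17862604e+02] [-0.38097349  0.24836087  1.50376722]
[[np.float64(5.1), np.float64(-0.2), np.float64(0.3)], [0, 0, np.float64(-0.024)]]
[[np.float64(11.1), np.float64(-0.4), np.float64(0.3)], [0, 0, np.float64(-0.052)]]
[[np.float64(17.1), np.float64(-0.8), np.float64(0.3)], [0, 0, np.float64(-0.08)]]
[[np.float64(23.1), np.float64(-1.3), np.float64(0.3)], [0, 0, np.float64(-0.108)]]
[[np.float64(29.0), np.float64(-2.1), np.float64(0.3)], [0, 0, np.float64(-0.135)]]
[[np.float64(35.0), np.float64(-3.0), np.float64(0.3)], [0, 0, np.float64(-0.163)]]
[[np.float64(40.9), np.float64(-4.0), np.float64(0.3)], [0, 0, np.float64(-0.191)]]
[[np.float64(46.8), np.float64(-5.2), np.float64(0.3)], [0, 0, np.float64(-0.219)]]
[[np.float64(52.6), np.float64(-6.6), np.float64(0.3)], [0, 0, np.float64(-0.247)]]
[[np.float64(58.4), np.float64(-8.2), np.float64(0.3)], [0, 0, np.float64(-0.275)]]
```

{"method": "jog_arm", "body": {
  "rows": [
    [[5, 0, 0], [0, 0, -0.024]],
    [[11, -0.5, 0], [0, 0, -0.052]],
    [[17, -1, 0], [0, 0, -0.08]],
    [[23, -1.5, 0], [0, 0, -0.108]],
    [[29, -2, 0], [0, 0, -0.135]],
    [[35, -3, 0], [0, 0, -0.163]],
    [[41, -4, 0], [0, 0, -0.191]],
    [[47, -5, 0], [0, 0, -0.219]],
    [[52.5, -6.5, 0], [0, 0, -0.247]],
    [[58.5, -8, 0], [0, 0, -0.275]]
  ]
}}

```text
time: 6.8
tool_pos: [499.9, 138.9, 57.3]
tcp_rot: [180.0, 0.0, 133.6]
ft_force: [1.0, 0.2, 0.4]
finger_gap: -0.2
grip_force: 0.5
```

Run:
```python
from bench import r
from h import *
s=r.sense();print(s['time'],s['tool_pos'],s['tcp_rot'],s['ft_force'])
plan(np.load('q.npy'),s['tool_pos'],s['tcp_rot'][2],np.linspace(81,135,10))
```

```text
6.8 [499.94884926 138.87790386  57.31796447] [1.79999497e+02 1.73600403e-02 1.33622164e+02] [1.02391608 0.17069128 0.42040262]
[[np.float64(5.1), np.float64(-0.3), np.float64(0.3)], [0, 0, np.float64(-0.023)]]
[[np.float64(11.1), np.float64(-0.5), np.float64(0.3)], [0, 0, np.float64(-0.051)]]
[[np.float64(17.1), np.float64(-0.9), np.float64(0.3)], [0, 0, np.float64(-0.079)]]
[[np.float64(23.1), np.float64(-1.4), np.float64(0.3)], [0, 0, np.float64(-0.107)]]
[[np.float64(29.0), np.float64(-2.2), np.float64(0.3)], [0, 0, np.float64(-0.135)]]
[[np.float64(35.0), np.float64(-3.0), np.float64(0.3)], [0, 0, np.float64(-0.163)]]
[[np.float64(40.9), np.float64(-4.1), np.float64(0.3)], [0, 0, np.float64(-0.191)]]
[[np.float64(46.7), np.float64(-5.3), np.float64(0.3)], [0, 0, np.float64(-0.219)]]
[[np.float64(52.6), np.float64(-6.7), np.float64(0.3)], [0, 0, np.float64(-0.246)]]
[[np.float64(58.4), np.float64(-8.2), np.float64(0.3)], [0, 0, np.float64(-0.274)]]
```

{"method": "jog_arm", "body": {
  "rows": [
    [[5, 0, 0], [0, 0, -0.023]],
    [[11, -0.5, 0], [0, 0, -0.051]],
    [[17, -1, 0], [0, 0, -0.079]],
    [[23, -1.5, 0], [0, 0, -0.107]],
    [[29, -2, 0], [0, 0, -0.135]],
    [[35, -3, 0], [0, 0, -0.163]],
    [[41, -4, 0], [0, 0, -0.191]],
    [[46.5, -5.5, 0], [0, 0, -0.219]],
    [[52.5, -6.5, 0], [0, 0, -0.246]],
    [[58.5, -8, 0], [0, 0, -0.274]]
  ]
}}

```text
time: 7.8
tool_pos: [453.7, 175.9, 57.3]
tcp_rot: [180.0, -0.0, 149.3]
ft_force: [0.2, 0.6, -0.6]
finger_gap: -0.3
grip_force: 0.0
```

{"method": "jog_arm", "body": {
  "rows": [
    [[3, 0, 0], [0, 0, 0]],
    [[3, 0, -10], [0, 0, 0]],
    [[3, 0, -40], [0, 0, 0]],
    [[-30, 10, -80], [0, 0, 0]],
    [[-70, 10, -120], [0, 0, 0]],
    [[-100, 10, -150], [0, 0, 0]],
    [[-120, 10, -170], [0, 0, 0]],
    [[-120, 10, -170], [0, 0, 0]],
    [[-120, 10, -170], [0, 0, 0]]
  ]
}}

```text
time: 8.7
tool_pos: [562.6, 122.5, 227.8]
tcp_rot: [180.0, 0.0, 149.1]
ft_force: [-0.9, -0.1, -0.9]
finger_gap: -0.1
grip_force: 0.0
```

Run:
```python
from bench import r
from h import *
import cv2
from scipy.spatial.transform import Rotation as R
s=r.sense();print(s['time'],s['tool_pos'],s['tcp_rot'],s['ft_force'])
im,d=r.snapshot('scene');a=cv2.resize(im[120:240,180:340],None,fx=4,fy=4,interpolation=cv2.INTER_CUBIC)
w,wd=r.snapshot('wrist');cv2.imwrite('pics/end.png',a);cv2.imwrite('pics/endw.png',w)
```

```text
8.7 [562.57643816 122.45726611 227.82189266] [1.79965463e+02 2.34093207e-02 1.49117226e+02] [-0.9078317  -0.07637354 -0.93248059]
```

View pics/end.png

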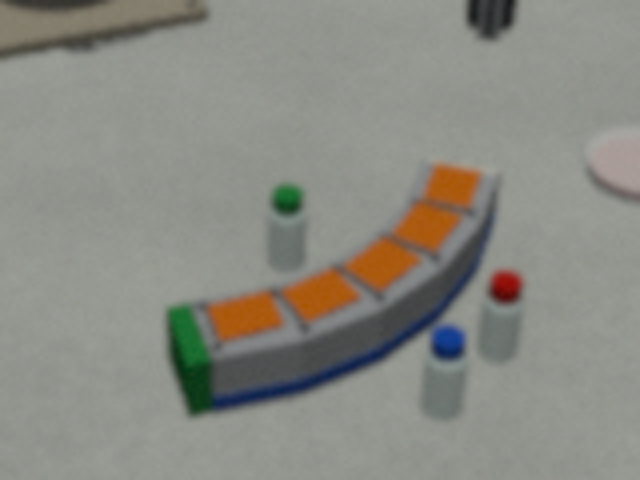

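View pics/endw.png

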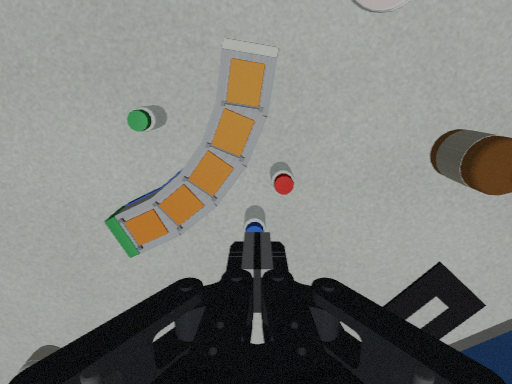

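All five lids look flat, with orange patches in the wrist view at (245,83), (233,132), (211,173), (182,204) and (146,228). The rack and vials haven't moved. I'll check the lid heights from the depth image, then hand in.

Run:
```python
from bench import r
from h import *
import cv2
from scipy.spatial.transform import Rotation as R
s=r.sense();im,d=r.snapshot('wrist');z=r.camera_params('wrist')
T=np.eye(4);T[:3,:3]=R.from_euler('xyz',s['tcp_rot'],degrees=True).as_matrix();T[:3,3]=s['tool_pos']
z['pose']=T@z['tool_from_camera'];c=cloud(z,d);q=np.load('q.npy')
b,g,rr=[im[...,i].astype(int) for i in range(3)]
m=cv2.erode(((rr-b>80)&(d>0)).astype('u1'),np.ones((3,3)))
n,l,st,ct=cv2.connectedComponentsWithStats(m)
for i in range(1,n):
    if st[i,4]<200 or ct[i,0]>300:continue
    p=c[l==i];a=(np.arctan2(p[:,1]-q[1],p[:,0]-q[0])-q[2])*215
    k=np.polyfit(a,p[:,2],1);print(ct[i].round(),'arc',a.mean().round(),'slope rad',k[0].round(3),'z ends',np.polyval(k,[a.min(),a.max()]).round(1))
```

```text
[245.  83.] arc 105.0 slope rad 0.075 z ends [54.4 57.5]
[233. 133.] arc 54.0 slope rad 0.08 z ends [54.4 57.7]
[211. 174.] arc 2.0 slope rad 0.081 z ends [54.3 57.6]
[284. 185.] arc 30.0 slope rad 0.024 z ends [61.2 61.5]
[181. 206.] arc -50.0 slope rad 0.078 z ends [54.4 57.5]
[146. 228.] arc -103.0 slope rad 0.078 z ends [54.5 57.6]
```

All five lids slope at about 0.08 rad, below the 0.15 limit.

```bash
python3 -c "
from bench import r
print(r.hand_in())"
```

```text
the job is handed in; nothing more can be done
None
```

All five lids are folded shut, each within about 0.08 rad of flat; they were swept from the green end, the rack and bystanders in view look unmoved, and the job is handed in (no verdict was returned).

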